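# Snap the splash cover onto the label-roll holder

## Task

Close the label-roll holder: pick up its splash cover by the bar handle, set it over the holder lengthwise with the clip arms at the holder's lipped ends, and press it straight down until both clip arms snap under the rim lips and it stays fully home and level by itself. Press gently, no harder than it takes (the holder stands on soft rubber mounts that must not be squashed, about 35 N at most), then let go, and leave the other things where they are.

Things in the scene. Friction and masses are not known exactly. Their poses are not given: they have to be found in the camera images.
- stand: label-roll holder, fixed. Frame of its steel foot plate (150x112x10 mm): origin at the centre of its underside on the worktop, x lengthwise, z up. On four legs over it, exactly centred and aligned, an open grey housing, outside 110 (x) by 84 (y), 44 high. Its rim height is NOT measured and differs each time: top edge 71 to 95 mm above the worktop; feel for it. A label roll inside stands 6 mm above that edge
- stand_end (a point): point on the foot plate's top face, 59.5 mm along x from its centre, plumb below the outer edge of one of the two rim lips. A lip, 62 mm wide, sticks out 4.5 mm at each short end (x = +-55 to +-59.5 mm), 6 to 11 mm below the housing's top edge, rounded above, flat below
- cover: white splash cover, loose, 0.18 to 0.28 kg, standing on its skirts; origin at the centre of its underside, level with the skirts' lower edges, x lengthwise, z up. Plate 132x98x5 mm, underside 34 mm above the origin; home, it rests on the housing's top edge. Skirts under its long sides (inner faces y = +-44.5 mm, flared below) go outside the housing's long walls. Turned half round it fits as well
- cover_hook (a point): inner edge of the hook of one of two steel clip arms (50 mm wide, one at each end of the cover, on sprung hinges in the plate): 56 mm along x, 22 mm above the cover's origin. Pressing meets resistance from about 14 mm above home, peaks at 6 to 14 N, falls as both hooks snap under the lips about 1 mm above home, then rises steeply. Let go before the snap, the cover stays up
- cover_grip (a point): centre of the steel bar handle on the cover, 68 mm above the cover's origin; the bar is 72 mm long (along the cover's x), 16 wide (along y), 14 high, on two posts, its top 75 mm above the origin, so 36 mm above the plate's top face
- platform (a joint): how far the label roll on its sprung platform is pushed down, m: 0 with no cover, first touched when the cover's plate is 6 mm above home, about 0.005 (released) to 0.006 (pressed flush) with the cover snapped home (2.2 N when first moved, +0.3 N per mm)
- mount (a joint): how far the holder's housing has sunk on its rubber mounts, m: 0 up to a push of 3.5 N, then 1 mm for each 12 N more; 0.0029 (some 38 N) is too much
- timer: white kitchen timer standing on edge, 21 x 68 x 66 mm, loose bystander; origin under its centre
- dish_blue: small dark blue dish, 84 mm across, 24 high, loose bystander; origin under its centre
- salt_jar: jar, 47 mm across, 97 high, loose bystander; origin under its centre
- clip_a (a joint): swing of the clip arm at the cover's +x end, rad: 0 hanging straight (before, and again once snapped under the lip), positive swung outward, about 0.2 while its hook rides over the lip
- clip_b (a joint): swing of the clip arm at the cover's -x end, rad: 0 hanging straight (before, and again once snapped under the lip), positive swung outward, about 0.2 while its hook rides over the lip
There are look-alikes about, which are no part of the job. What is shaped like the cover but yellow is not meant.

How it is judged (in metres and radians):
On the way, in this order (a step that is already met when the one before it is completed fails the run):
1. the cover is lifted and brought over the holder, still above it (height (world z) of cover above 0.06 m and horizontal distance between cover and stand below 0.02 m and value of joint platform below 0.001 m), for 0.1 s.
2. the cover is pressed home (value of joint platform above 0.004 m), for 0.1 s.
At the end, for the whole second after the job is handed in: the cover is released, at rest, level (0.035 rad), centred on the holder within 5 mm, lengthwise with it within 0.08 rad, held down so that the roll's platform stays pushed down over 3.8 mm, both clip arms back in under the lips (swung out under 0.1 rad) (value of joint platform above 0.0038 m and horizontal distance between cover and stand below 0.005 m and angle between the x axis of cover and the x axis of stand, either way round below 0.08 rad and angle between cover's own z axis and vertical below 0.035 rad and linear speed of cover below 0.01 m/s and value of joint each of clip_a, clip_b below 0.1 rad); the robot touches nothing.
It fails at once if the holder's rubber mounts are squashed by more than 2.9 mm (pressed harder than about 38 N) (value of joint mount above 0.0029 m).
It fails at once if the timer, dish or jar is moved more than 30 mm (distance of any of timer, dish_blue, salt_jar from where it was at the start of the episode above 0.03 m).
It also fails if it takes over 48 s, if anything falls off the work surface, if the arm or the gripper's body presses on something with over 40 N, if the wrist force passes 120 N, or if a joint passes its speed limit or range.

## Robot

A 7-joint arm with a two-finger parallel gripper is mounted at the origin on a cart in front of the work surface, level with it; the furniture and walls round the work are solid. World frame = base frame: x ahead of the robot, y to its left, z up, the work surface at z = 0. Lengths are in mm, angles in degrees, forces in N, time in s.
With the tool pointing down it reaches from about 425 to 950 mm from the base axis. Payload 16.7 kg.
Tool frame: the origin (TCP) lies at the centre of the arm's flange, where the gripper is bolted on; the fingertips stand 199 mm ahead of it and the grasp point (between the pads) lies 180 mm ahead of it (robot.grip_depth is the distance from the TCP to the grasp point, in mm); x points along the fingers, z is the direction in which the jaws open and shut, and the axes are right-handed (so a half turn about x gives the same grasp; the last joint's range is limited). The gripper opens to 94 mm and grips with 3 to 60 N. Pads are 16 mm wide; open, the fingers measure 119 mm over their backs; the gripper's body (75 mm by 177 mm) begins 78 mm behind the grasp point.
Start: joints at [-76.003, 24.414, 4.234, 92.017, -1.954, 63.644, -3.845], TCP at [259.007, 623.3, 404.667] pointing down, gripper open.
Joint ranges: [-163.25, 163.25], [-28.42, 122.38], [-70.27, 78.77], [12.13, 141.07], [-58.53, 238.53], [9.26, 117.41], [-156.51, 156.51]. Speed limits (degrees/s): [108.29, 108.29, 136.94, 136.94, 172.46, 172.46, 172.46].

## Interface

Orientations are given as [roll, pitch, yaw] about the fixed x, y, z axes, in that order (R = Rz(yaw) Ry(pitch) Rx(roll)).
In Python, from station import robot gives the robot as it stands.
- The arm moves only by the tool apply_moves, never from a script. Its argument "plan" is a list of rows, each an object with "claw": the gripper's target within -1 to 1 (fully open at 1, half-way at 0, shut at -1); "delta_pos": the shift along the tool's x, y, z in mm, a list of three; "dr": the turn, a rotation vector about the tool's x, y, z in rad, a list of three. In form: [{"claw": claw, "delta_pos": [dx, dy, dz], "dr": [rx, ry, rz]}, ...]. A call has 1 to 10 rows; each row shifts and turns the commanded pose from where the row before left it, along the tool's axes as they then stand; what a row does not reach is not made up. A row lasts 1/10 s, in which the tool goes at most 50 mm and 8.59 degrees, less where a joint would pass 70% of its speed; a pose out of reach is approached as far as the arm can. A call with a gripper value outside its range is refused whole. The fingers move at their own pace and stop on an object; "force" is the grip in N (left out, the last holds). Time passes only in rows, so rows that do not move let the fingers close. It gives the time, the measured TCP pose, the force and the opening at its end, in the units of the state.
- robot.get_obs(): the state, without advancing time (a new reading comes with each control period).
- robot.camera(name): name is "side" or "top" or "wrist"; returns a dict with "image" (384x512x3 uint8, red, green, blue), "fx", "fy", "cx", "cy" (pixels), "k1" (the pictures are not rectified: a ray, as slopes to the right and down, at radius r is drawn at 1 + k1 r^2 times it, then the intrinsics apply), "camera_from_world" (4x4, takes a point from world to camera coordinates). Camera axes: x right, y up, looking along -z (the intrinsics and any distortion apply to the point x, -y, -z); pixel columns grow to the right and rows downward; lengths in mm; the calibration is good to about 2 mm. A picture is of the moment at which its call begins. There is no depth.
- robot.close_job(): hands the job in, once; it reports no verdict.
The state is a dict: "time": time; "joints": joint angles; "dq": joint speeds; "tau": joint torques, N m; "eef_pos": TCP position; "tcp_rot": TCP orientation; "wrist_force": force on the tool from outside, world axes, zero at the start; "moment": the same for the moment, N m; "gripper_width": opening from 0.0 (shut) to 1.0 (fully open).
Only numpy, scipy, OpenCV 4.12 (cv2) and the standard library are available. Lean on these libraries where they do the work, as an engineer would, in place of code of your own. Each camera call takes 0.05 s, during which the arm holds its last target.

## Working session

There is one attempt and no reset: what is moved stays moved. The work goes in short steps, Python scripts to look and compute and a tool call to move; the robot and the scene stay as the last step left them, time stands still between calls to the robot, and variables do not carry over. Pictures are saved under pics/ and viewed, and the job is handed in when it is done.

Besides the shell and the picture viewer there is one more tool, called after "Emit:" by a JSON object that holds its "method" and its "body", one argument or row to a line. apply_moves: Moves the arm, as the interface text tells. Its arguments: {"type":"object","properties":{"plan":{"type":"array"},"force":{"type":"number"}},"required":["plan"]}

```bash
ls; mkdir -p pics; cat > h.py <<'E'
import numpy as np, cv2
from station import robot
def cam(n):
    c=robot.camera(n); return c
def save(c,f): cv2.imwrite('pics/'+f,c['image'][:,:,::-1])
def proj(c,P):
    P=np.atleast_2d(np.array(P,float)); M=np.array(c['camera_from_world'])
    q=P@M[:3,:3].T+M[:3,3]; a=q[:,0]/-q[:,2]; b=-q[:,1]/-q[:,2]
    s=1+c['k1']*(a*a+b*b); return np.c_[c['fx']*a*s+c['cx'],c['fy']*b*s+c['cy']]
def ray(c,u,v):
    x=(u-c['cx'])/c['fx'];y=(v-c['cy'])/c['fy'];a,b=x,y
    for _ in range(30):
        s=1+c['k1']*(a*a+b*b);a,b=x/s,y/s
    M=np.array(c['camera_from_world']);R=M[:3,:3]
    return -R.T@M[:3,3], R.T@np.array([a,-b,-1])
def atz(c,u,v,z):
    o,d=ray(c,u,v); return o+d*(z-o[2])/d[2]
E
python3 - <<'E'
from h import *
import pickle
o=robot.get_obs();print(o)
d={}
for n in("side","top","wrist"):
    c=cam(n);save(c,n+'0.png');d[n]=c;print(n,c['fx'],c['cx'],c['cy'],c['k1'],np.linalg.inv(c['camera_from_world'])[:3,3])
pickle.dump(d,open('c0.pkl','wb'))
E
```

```text
pics
{'time': 0.0, 'joints': array([-76.00181409,  24.44970414,   4.23343185,  92.0501356 ,
        -1.95446764,  63.64353683,  -3.84442446]), 'dq': array([-0.06474114, -0.05542676,  0.07322063,  0.02263998,  0.00373837,
       -0.04253704,  0.04838534]), 'tau': array([-3.30105186e-04, -9.35813498e+01,  3.66608821e+00, -4.54201913e+01,
       -4.89222386e-02,  1.99605629e-02,  1.29395385e-04]), 'eef_pos': array([258.96816349, 623.15946818, 403.99214875]), 'tcp_rot': array([-175.57692055,   89.92884988, -108.14467032]), 'wrist_force': array([-0.79635712,  0.70969958, -0.50800078]), 'moment': array([0.02318527, 0.00815952, 0.01848451]), 'gripper_width': 1.000503433814133}
side 409.4917154771253 256.90839447919785 188.0077573700116 -0.14670019915561547 [523.60254173 748.13221386 693.87700115]
top 404.5905650151216 257.1860326495552 190.1712314134386 -0.09928172932765444 [ 472.64199973   28.55468163 1048.30593364]
wrist 273.08358713088626 256.68710001214475 192.45616485646178 -0.0369842697315439 [194.91417227 649.51129913 383.41337758]
```

View pics/top0.png

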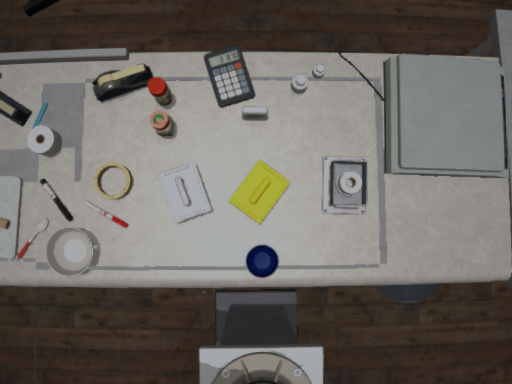

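View pics/side0.png

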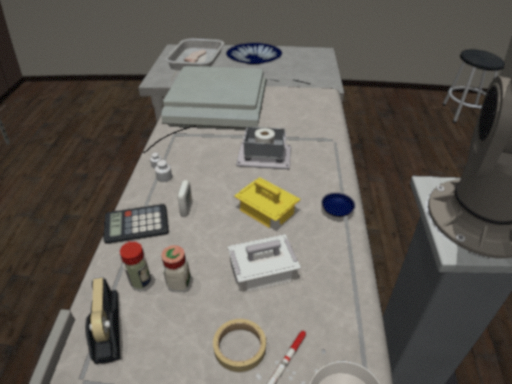

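View pics/wrist0.png

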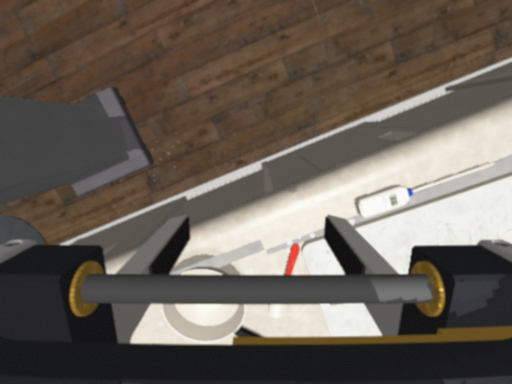

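The top view shows the white cover at about (185,192), the yellow look-alike at (260,191), and the stand at (345,185). The side view shows the cover at (264,258) and the stand at (265,148). Next I'll enlarge the crops.

```bash
python3 - <<'E'
from h import *
a=cv2.imread('pics/top0.png');b=cv2.imread('pics/side0.png')
f=lambda im,x,y,w,h,s:cv2.resize(im[y:y+h,x:x+w],None,fx=s,fy=s,interpolation=cv2.INTER_CUBIC)
cv2.imwrite('pics/a.png',np.hstack([f(a,150,155,70,75,5.6),f(a,310,147,70,75,5.6)]))
cv2.imwrite('pics/b.png',np.hstack([f(b,220,225,90,70,4.4),f(b,220,110,90,70,4.4)]))
E
```

```text
(no output)
```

View pics/a.png

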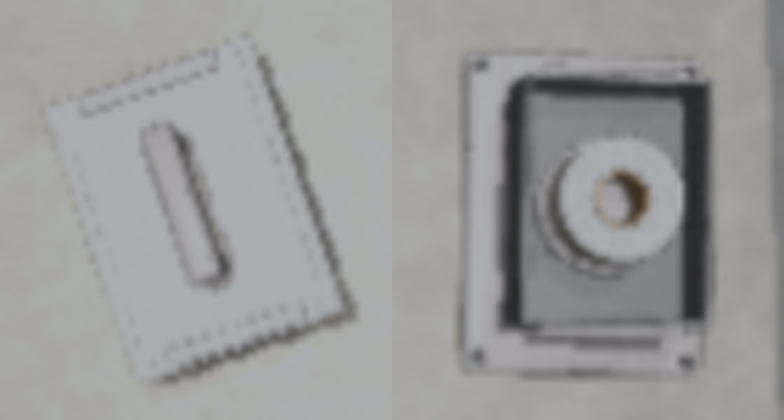

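View pics/b.png

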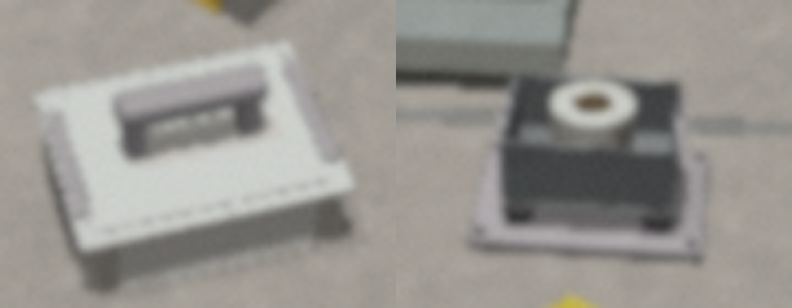

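```bash
cat > fit.py <<'E'
from h import *
import pickle
from scipy.optimize import least_squares
if __name__=="__main__":
    d=pickle.load(open('c0.pkl','rb'));t,s=d['top'],d['side']
    T=lambda l,ox,oy,k:[(ox+x/k,oy+y/k) for x,y in l]
    def show(n,c,px,z):
        P=np.array([atz(c,u,v,z)[:2] for u,v in px]);print(n,P.round(1).tolist(),'mean',P.mean(0).round(1));
        for i in range(len(P)-1):
            e=P[i+1]-P[i];print('  len',np.hypot(*e).round(1),'ang',np.degrees(np.arctan2(e[1],e[0])).round(1))
    show('cov top',t,T([(50,105),(245,38),(352,315),(150,380)],150,155,5.6),39)
    show('bar top',t,T([(152,125),(205,285)],150,155,5.6),75)
    show('st top',t,T([(73,53),(313,60),(308,375),(69,372)],310,147,5.6),10)
    show('cov side',s,T([(38,97),(292,42),(353,187),(85,250)],220,225,4.4),39)
    show('bar side',s,T([(118,100),(266,76)],220,225,4.4),75)
    show('st side',s,T([(74,243),(304,258),(309,155)],220,110,4.4),10)
E
python3 fit.py
```

```text
cov top [[593.3, 254.0], [623.0, 166.4], [498.5, 118.1], [470.1, 207.9]] mean [546.2 186.6]
  len 92.5 ang -71.2
  len 133.6 ang -158.8
  len 94.3 ang 107.6
bar top [[580.0, 201.5], [510.8, 178.1]] mean [545.4 189.8]
  len 73.1 ang -161.3
st top [[640.0, -165.8], [636.7, -279.5], [489.3, -272.9], [491.7, -161.0]] mean [ 564.4 -219.8]
  len 113.7 ang -91.7
  len 147.6 ang 177.4
  len 112.0 ang 88.8
cov side [[622.6, 170.1], [500.6, 125.4], [471.2, 215.8], [591.1, 259.4]] mean [546.4 192.7]
  len 130.0 ang -159.9
  len 95.1 ang 108.0
  len 127.6 ang 20.0
bar side [[580.6, 201.2], [513.5, 182.0]] mean [547.1 191.6]
  len 69.7 ang -164.0
st side [[640.1, -157.5], [494.9, -151.4], [492.2, -266.4]] mean [ 542.4 -191.8]
  len 145.3 ang 177.6
  len 115.1 ang -91.4
```

```bash
cat > plan.py <<'E'
from h import *
from scipy.spatial.transform import Rotation as Ro
def R():
    o=robot.get_obs();return np.array(o['eef_pos']),Ro.from_euler('xyz',o['tcp_rot'],degrees=True).as_matrix(),o
def target(jaw,alt=False):
    j=np.array([np.cos(np.radians(jaw)),np.sin(np.radians(jaw)),0.]);x=np.array([0,0,-1.]);y=np.cross(j,x)
    return np.c_[x,y,j]
def plan(pos,jaw):
    p,M,o=R();
    Mt=target(jaw)
    print('t',o['time'],'p',p.round(2),'jaw',np.degrees(np.arctan2(M[1,2],M[0,2])).round(2),'down',M[:,0].round(4),'F',o['wrist_force'].round(2),'M',o['moment'].round(3),'w',round(o['gripper_width'],3))
    print('dpos tool',(M.T@(np.array(pos)-p)).round(1),'rotvec tool',Ro.from_matrix(M.T@Mt).as_rotvec().round(4), 'q',o['joints'].round(0))
    return M,Mt
E
python3 -c "
from plan import *
M,_=plan([546,190,404],110);plan([546,190,404],-70)
c=np.linalg.inv(cam('wrist')['camera_from_world']);p=R()[0];print(M.T@(c[:3,3]-p),M.T@-c[:3,2],M.T@c[:3,1])"
```

```text
t 0.15 p [258.96 623.2  404.16] jaw 67.44 down [-3.e-04 -9.e-04 -1.e+00] F [ 1.21 -0.53  0.21] M [-0.002 -0.055  0.027] w 0.997
dpos tool [   0.5 -431.3 -289.9] rotvec tool [-7.429e-01 -9.000e-04 -3.000e-04] q [-76.  24.   4.  92.  -2.  64.  -4.]
t 0.15 p [258.96 623.2  404.16] jaw 67.44 down [-3.e-04 -9.e-04 -1.e+00] F [ 1.21 -0.53  0.21] M [-0.002 -0.055  0.027] w 0.997
dpos tool [   0.5 -431.3 -289.9] rotvec tool [ 2.3987e+00 -4.0000e-04  1.2000e-03] q [-76.  24.   4.  92.  -2.  64.  -4.]
[20.74253107 69.248932   -0.24976205] [ 9.71017680e-01 -2.39007531e-01  2.55103595e-04] [2.39007413e-01 9.71017651e-01 4.21509905e-04]
```

Emit:
{"method": "apply_moves", "body": {
  "plan": [
    {"claw": 1, "delta_pos": [0, -36, -24], "dr": [0, 0, 0]},
    {"claw": 1, "delta_pos": [0, -36, -24], "dr": [0, 0, 0]},
    {"claw": 1, "delta_pos": [0, -36, -24], "dr": [0, 0, 0]},
    {"claw": 1, "delta_pos": [0, -36, -24], "dr": [0, 0, 0]},
    {"claw": 1, "delta_pos": [0, -36, -24], "dr": [0, 0, 0]},
    {"claw": 1, "delta_pos": [0, -36, -24], "dr": [0, 0, 0]},
    {"claw": 1, "delta_pos": [0, -36, -24], "dr": [0, 0, 0]},
    {"claw": 1, "delta_pos": [0, -36, -24], "dr": [0, 0, 0]},
    {"claw": 1, "delta_pos": [0, -36, -24], "dr": [0, 0, 0]},
    {"claw": 1, "delta_pos": [0, -36, -24], "dr": [0, 0, 0]}
  ]
}}

```text
time: 1.2
eef_pos: [500.0, 261.9, 404.8]
tcp_rot: [-5.6, 90.0, 61.9]
wrist_force: [0.1, 0.1, 0.1]
gripper_width: 1.001
```

Emit:
{"method": "apply_moves", "body": {
  "plan": [
    {"claw": 1, "delta_pos": [0, -36, -24], "dr": [0, 0, 0]},
    {"claw": 1, "delta_pos": [0, -36, -24], "dr": [0, 0, 0]},
    {"claw": 1, "delta_pos": [0, 0, 0], "dr": [-0.124, 0, 0]},
    {"claw": 1, "delta_pos": [0, 0, 0], "dr": [-0.124, 0, 0]},
    {"claw": 1, "delta_pos": [0, 0, 0], "dr": [-0.124, 0, 0]},
    {"claw": 1, "delta_pos": [0, 0, 0], "dr": [-0.124, 0, 0]},
    {"claw": 1, "delta_pos": [0, 0, 0], "dr": [-0.124, 0, 0]},
    {"claw": 1, "delta_pos": [0, 0, 0], "dr": [-0.124, 0, 0]},
    {"claw": 1, "delta_pos": [0, -40, 0], "dr": [0, 0, 0]},
    {"claw": 1, "delta_pos": [0, 0, 0], "dr": [0, 0, 0]}
  ]
}}

```text
time: 2.2
eef_pos: [587.3, 206.4, 404.3]
tcp_rot: [-95.3, 89.9, 14.8]
wrist_force: [-0.2, 0.4, -0.6]
gripper_width: 1.002
```

```bash
python3 -c "
from plan import *
plan([546,190,404],110);c=cam('wrist');save(c,'w1.png');import pickle;pickle.dump(c,open('w1.pkl','wb'))"
```

```text
t 2.2 p [587.32 206.44 404.27] jaw 110.09 down [ 9.e-04  2.e-04 -1.e+00] F [-0.17  0.43 -0.6 ] M [0.131 0.013 0.002] w 1.002
dpos tool [ 0.2 44.5 -1.2] rotvec tool [ 0.0016 -0.0001  0.0009] q [-33.  20.  10.  99.  -4.  61.  88.]
```

View pics/w1.png

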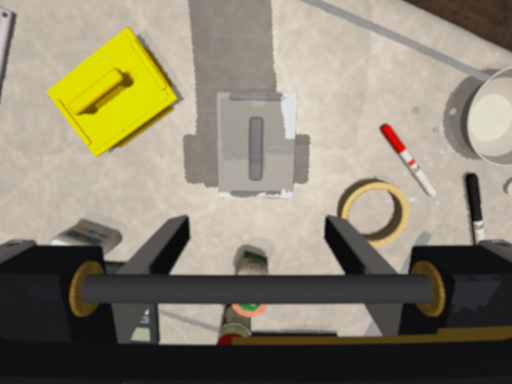

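Wrist view: the cover's plate spans roughly (218,93) to (297,196), with the bar at x≈256 and y 117–180, aligned with the tool. I'll enlarge it.

```bash
python3 - <<'E'
from h import *
b=cv2.imread('pics/w1.png')
cv2.imwrite('pics/w1b.png',cv2.resize(b[80:210,200:320],None,fx=4.6,fy=4.6,interpolation=cv2.INTER_CUBIC))
E
```

```text
(no output)
```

View pics/w1b.png

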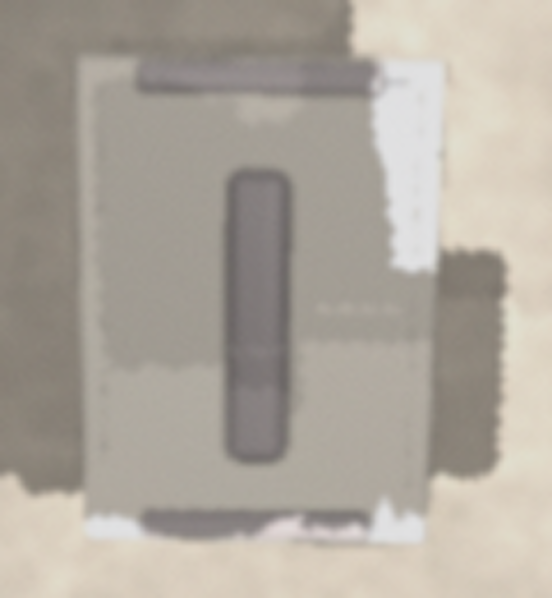

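```bash
python3 - <<'E'
from h import *
import pickle
c=pickle.load(open('w1.pkl','rb'))
for n,l,z in(('plate',[(78,58),(445,62),(428,542),(84,540)],39),('bar',[(228,170),(292,170),(288,462),(226,462)],75)):
    P=np.array([atz(c,200+x/4.6,80+y/4.6,z)[:2] for x,y in l]);print(n,P.round(1).tolist(),P.mean(0).round(1))
    for i in range(4):
        e=P[(i+1)%4]-P[i];print(np.hypot(*e).round(1),np.degrees(np.arctan2(e[1],e[0])).round(1))
E
```

```text
plate [[502.8, 124.8], [470.9, 215.0], [592.7, 259.0], [625.7, 167.0]] [548.  191.5]
95.6 109.5
129.5 19.8
97.7 -70.3
129.9 -161.1
bar [[516.7, 172.3], [511.5, 186.6], [578.1, 210.3], [583.5, 195.7]] [547.5 191.2]
15.2 110.1
70.7 19.6
15.5 -69.9
70.7 -160.7
```

Emit:
{"method": "apply_moves", "body": {
  "plan": [
    {"claw": 1, "delta_pos": [0, 12, -40], "dr": [0, 0, 0]},
    {"claw": 1, "delta_pos": [0, 12, -40], "dr": [0, 0, 0]},
    {"claw": 1, "delta_pos": [0, 12, -40], "dr": [0, 0, 0]},
    {"claw": 1, "delta_pos": [0, 12, -40], "dr": [0, 0, 0]},
    {"claw": 1, "delta_pos": [0, 12, -40], "dr": [0, 0, 0]},
    {"claw": 1, "delta_pos": [0, 12, -40], "dr": [0, 0, 0]},
    {"claw": 1, "delta_pos": [0, 12, -40], "dr": [0, 0, 0]},
    {"claw": 1, "delta_pos": [0, 12, -40], "dr": [0, 0, 0]},
    {"claw": 1, "delta_pos": [0, 12, -40], "dr": [0, 0, 0]},
    {"claw": 1, "delta_pos": [0, 12, -40], "dr": [0, 0, 0]}
  ]
}}

```text
time: 3.25
eef_pos: [608.8, -213.1, 404.8]
tcp_rot: [-0.8, 90.0, 109.3]
wrist_force: [0.6, 0.2, 0.3]
gripper_width: 0.999
```

Emit:
{"method": "apply_moves", "body": {
  "plan": [
    {"claw": 1, "delta_pos": [0, 0, 0], "dr": [0, 0, 0]}
  ]
}}

```text
time: 3.35
eef_pos: [607.8, -217.7, 404.8]
tcp_rot: [149.2, 89.9, -101.1]
wrist_force: [-0.2, -0.2, 0.8]
gripper_width: 1.0
```

```bash
python3 -c "
from plan import *
plan([564,-216,404],90);c=cam('wrist');save(c,'w2.png');import pickle;pickle.dump(c,open('w2.pkl','wb'))"
```

```text
t 3.35 p [ 607.84 -217.65  404.76] jaw 109.65 down [-5.0e-04 -2.5e-03 -1.0e+00] F [-0.18 -0.2   0.79] M [0.116 0.025 0.017] w 1.0
dpos tool [ 0.8 40.7 16.3] rotvec tool [ 0.3429 -0.0024 -0.0009] q [ -1.  22.  19.  97.  -8.  62. 131.]
```

View pics/w2.png

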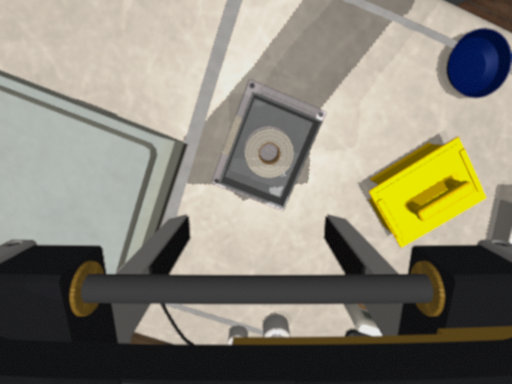

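Wrist view: the stand's foot plate shows corners near (250,83), (325,115), (285,207) and (217,182). I'll enlarge it.

```bash
python3 - <<'E'
from h import *
b=cv2.imread('pics/w2.png')
cv2.imwrite('pics/w2b.png',cv2.resize(b[75:215,205:335],None,fx=4.2,fy=4.2,interpolation=cv2.INTER_CUBIC))
E
```

```text
(no output)
```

View pics/w2b.png

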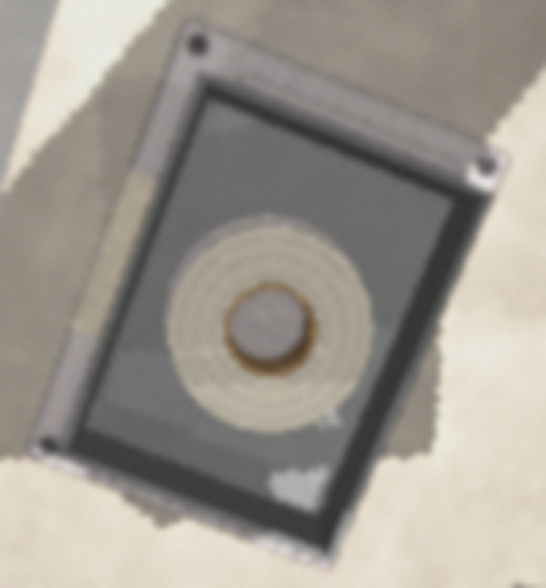

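```bash
python3 - <<'E'
from h import *
import pickle
c=pickle.load(open('w2.pkl','rb'))
def sh(n,l,z):
    P=np.array([atz(c,205+x/4.2,75+y/4.2,z)[:2] for x,y in l]);print(n,z,P.round(1).tolist(),'mid',((P[0]+P[2])/2).round(1),P.mean(0).round(1))
    for i in range(len(P)):
        e=P[(i+1)%len(P)]-P[i];print('  ',np.hypot(*e).round(1),np.degrees(np.arctan2(e[1],e[0])).round(1),end='')
    print()
sh('foot',[(190,18),(510,157),(332,563),(32,450)],10)
sh('holes',[(48,443),(198,43),(486,163)],10)
for z in(70,80,90): sh('rim',[(204,88),(488,195),(325,545),(75,438)],z)
E
```

```text
foot 10 [[490.5, -269.2], [495.4, -160.7], [639.0, -165.8], [635.9, -274.0]] mid [ 564.8 -217.5] [ 565.2 -217.4]
   108.6 87.4   143.7 -2.0   108.3 -91.7   145.4 178.1
holes 10 [[631.8, -269.7], [496.6, -264.5], [499.7, -167.1]] mid [ 565.8 -218.4] [ 542.7 -233.8]
   135.4 177.8   97.4 88.2   167.3 -37.8
rim 70 [[513.9, -255.5], [514.0, -175.3], [619.2, -181.7], [613.6, -258.5]] mid [ 566.6 -218.6] [ 565.2 -217.8]
   80.2 90.0   105.4 -3.5   77.0 -94.2   99.7 178.3
rim 80 [[514.8, -255.1], [514.9, -177.4], [616.8, -183.6], [611.4, -257.9]] mid [ 565.8 -219.3] [ 564.5 -218.5]
   77.7 90.0   102.1 -3.5   74.5 -94.2   96.6 178.3
rim 90 [[515.7, -254.6], [515.8, -179.5], [614.3, -185.5], [609.1, -257.3]] mid [ 565. -220.] [ 563.7 -219.2]
   75.1 90.0   98.7 -3.5   72.1 -94.2   93.4 178.3
```

```bash
python3 -c "
from plan import *
plan([547.6,191.3,300],109.7)"
```

```text
t 3.4 p [ 608.35 -214.68  404.56] jaw 109.78 down [-6.e-04 -9.e-04 -1.e+00] F [-0.01  1.46  0.45] M [ 0.082 -0.012 -0.011] w 0.999
dpos tool [104.2 -80.3 402.6] rotvec tool [ 0.0014 -0.0006 -0.0009] q [ -1.  22.  19.  97.  -8.  62. 131.]
```

Emit:
{"method": "apply_moves", "body": {
  "plan": [
    {"claw": 1, "delta_pos": [0, -8, 40], "dr": [0, 0, 0]},
    {"claw": 1, "delta_pos": [0, -8, 40], "dr": [0, 0, 0]},
    {"claw": 1, "delta_pos": [0, -8, 40], "dr": [0, 0, 0]},
    {"claw": 1, "delta_pos": [0, -8, 40], "dr": [0, 0, 0]},
    {"claw": 1, "delta_pos": [0, -8, 40], "dr": [0, 0, 0]},
    {"claw": 1, "delta_pos": [0, -8, 40], "dr": [0, 0, 0]},
    {"claw": 1, "delta_pos": [0, -8, 40], "dr": [0, 0, 0]},
    {"claw": 1, "delta_pos": [0, -8, 40], "dr": [0, 0, 0]},
    {"claw": 1, "delta_pos": [0, -8, 40], "dr": [0, 0, 0]},
    {"claw": 1, "delta_pos": [0, -8, 40], "dr": [0, 0, 0]}
  ]
}}

```text
time: 4.4
eef_pos: [545.9, 194.0, 404.8]
tcp_rot: [9.2, 90.0, 119.3]
wrist_force: [0.5, 0.2, 0.0]
gripper_width: 1.002
```

Emit:
{"method": "apply_moves", "body": {
  "plan": [
    {"claw": 1, "delta_pos": [40, 0, 0], "dr": [0, 0, 0]},
    {"claw": 1, "delta_pos": [40, 0, 0], "dr": [0, 0, 0]},
    {"claw": 0.0, "delta_pos": [20, 0, 0], "dr": [0, 0, 0]},
    {"claw": 0.0, "delta_pos": [0, 0, 0], "dr": [0, 0, 0]},
    {"claw": 0.0, "delta_pos": [0, 0, 0], "dr": [0, 0, 0]},
    {"claw": 0.0, "delta_pos": [0, 0, 0], "dr": [0, 0, 0]}
  ]
}}

```text
time: 5.0
eef_pos: [547.6, 192.0, 306.3]
tcp_rot: [-79.8, 89.9, 30.3]
wrist_force: [-0.8, -1.3, 1.0]
gripper_width: 0.699
```

```bash
python3 -c "
from plan import *
plan([547.6,191.3,248],109.7);c=cam('wrist');save(c,'w3.png')"
```

```text
t 5.0 p [547.63 191.96 306.26] jaw 110.08 down [ 0.0018  0.001  -1.    ] F [-0.8  -1.29  1.05] M [ 0.059 -0.044  0.008] w 0.699
dpos tool [58.3  0.4 -0.6] rotvec tool [0.0066 0.0004 0.002 ] q [-32.  22.   8. 110.  -4.  48.  88.]
```

View pics/w3.png

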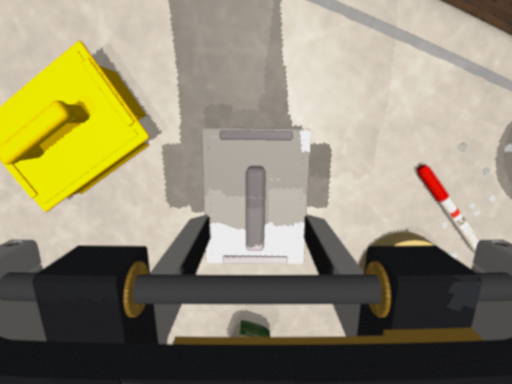

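The bar is centred between the open fingers at x≈256. I'll descend and grip.

Emit:
{"method": "apply_moves", "body": {
  "plan": [
    {"claw": 0.0, "delta_pos": [30, 0, 0], "dr": [0, 0, 0]},
    {"claw": 0.0, "delta_pos": [20, 0, 0], "dr": [0, 0, 0]},
    {"claw": 0.0, "delta_pos": [8, 0, 0], "dr": [0, 0, 0]},
    {"claw": 0.0, "delta_pos": [0, 0, 0], "dr": [0, 0, 0]},
    {"claw": -1, "delta_pos": [0, 0, 0], "dr": [0, 0, 0]},
    {"claw": -1, "delta_pos": [0, 0, 0], "dr": [0, 0, 0]},
    {"claw": -1, "delta_pos": [0, 0, 0], "dr": [0, 0, 0]},
    {"claw": -1, "delta_pos": [0, 0, 0], "dr": [0, 0, 0]},
    {"claw": -1, "delta_pos": [0, 0, 0], "dr": [0, 0, 0]},
    {"claw": -1, "delta_pos": [0, 0, 0], "dr": [0, 0, 0]}
  ],
  "force": 50
}}

```text
time: 6.05
eef_pos: [547.6, 191.5, 247.1]
tcp_rot: [-90.6, 90.0, 19.5]
wrist_force: [-0.2, -0.8, 6.4]
gripper_width: 0.167
```

Emit:
{"method": "apply_moves", "body": {
  "plan": [
    {"claw": -1, "delta_pos": [0, 0, 0], "dr": [0, 0, 0]},
    {"claw": -1, "delta_pos": [0, 0, 0], "dr": [0, 0, 0]},
    {"claw": -1, "delta_pos": [0, 0, 0], "dr": [0, 0, 0]}
  ]
}}

```text
time: 6.35
eef_pos: [547.6, 191.6, 247.1]
tcp_rot: [-88.2, 90.0, 21.9]
wrist_force: [-0.2, -1.1, 6.1]
gripper_width: 0.168
```

```bash
python3 -c "
from plan import *
plan([547.6,191.3,248],109.7)"
```

```text
t 6.35 p [547.59 191.56 247.09] jaw 110.05 down [ 5.e-04  2.e-04 -1.e+00] F [-0.22 -1.12  6.11] M [-0.165  0.212 -0.019] w 0.168
dpos tool [-0.9  0.1 -0.2] rotvec tool [0.0061 0.     0.0005] q [-32.  27.   8. 112.  -5.  42.  89.]
```

Emit:
{"method": "apply_moves", "body": {
  "plan": [
    {"claw": -1, "delta_pos": [-10, 0, 0], "dr": [0, 0, 0]},
    {"claw": -1, "delta_pos": [-20, 0, 0], "dr": [0, 0, 0]},
    {"claw": -1, "delta_pos": [-30, 0, 0], "dr": [0, 0, 0]},
    {"claw": -1, "delta_pos": [-30, 0, 0], "dr": [0, 0, 0]},
    {"claw": -1, "delta_pos": [-30, 0, 0], "dr": [0, 0, 0]},
    {"claw": -1, "delta_pos": [-20, 0, 0], "dr": [0, 0, 0]},
    {"claw": -1, "delta_pos": [-10, 0, 0], "dr": [0, 0, 0]},
    {"claw": -1, "delta_pos": [0, 0, 0], "dr": [0, 0, 0]},
    {"claw": -1, "delta_pos": [0, 0, 0], "dr": [0, 0, 0]}
  ],
  "force": 50
}}

```text
time: 7.25
eef_pos: [547.1, 191.5, 395.8]
tcp_rot: [93.8, 89.9, -156.1]
wrist_force: [-0.7, 0.4, -3.3]
gripper_width: 0.167
```

```bash
python3 -c "
from plan import *
plan([565.3,-217.8,400],88);c=cam('side');save(c,'s4.png')"
```

```text
t 7.25 p [547.08 191.54 395.82] jaw 110.07 down [-1.1e-03 -5.0e-04 -1.0e+00] F [-0.68  0.43 -3.32] M [0.051 0.006 0.04 ] w 0.167
dpos tool [  -4.   123.4 -390.7] rotvec tool [ 3.852e-01 -3.000e-04 -1.100e-03] q [-33.  16.   9. 105.  -3.  59.  87.]
```

View pics/s4.png

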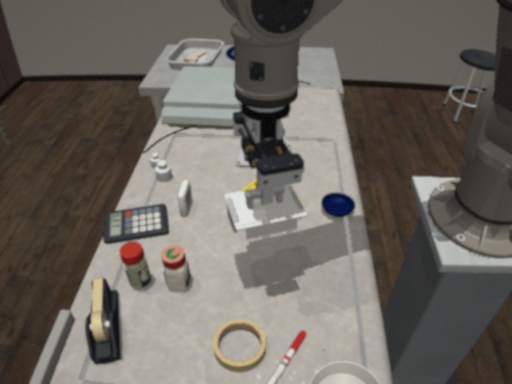

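Emit:
{"method": "apply_moves", "body": {
  "plan": [
    {"claw": -1, "delta_pos": [-2, 6, -20], "dr": [0, 0, 0]},
    {"claw": -1, "delta_pos": [-2, 12, -40], "dr": [0, 0, 0]},
    {"claw": -1, "delta_pos": [0, 14, -44], "dr": [0, 0, 0]},
    {"claw": -1, "delta_pos": [0, 14, -44], "dr": [0, 0, 0]},
    {"claw": -1, "delta_pos": [0, 14, -44], "dr": [0, 0, 0]},
    {"claw": -1, "delta_pos": [0, 14, -44], "dr": [0, 0, 0]},
    {"claw": -1, "delta_pos": [0, 14, -44], "dr": [0, 0, 0]},
    {"claw": -1, "delta_pos": [0, 14, -44], "dr": [0, 0, 0]},
    {"claw": -1, "delta_pos": [0, 12, -40], "dr": [0, 0, 0]},
    {"claw": -1, "delta_pos": [0, 8, -20], "dr": [0, 0, 0]}
  ]
}}

```text
time: 8.3
eef_pos: [563.8, -214.8, 399.4]
tcp_rot: [99.7, 89.9, -150.4]
wrist_force: [0.9, 0.6, -2.6]
gripper_width: 0.161
```

Emit:
{"method": "apply_moves", "body": {
  "plan": [
    {"claw": -1, "delta_pos": [0, 0, 0], "dr": [0.05, 0, 0]},
    {"claw": -1, "delta_pos": [0, 0, 0], "dr": [0.095, 0, 0]},
    {"claw": -1, "delta_pos": [0, 0, 0], "dr": [0.095, 0, 0]},
    {"claw": -1, "delta_pos": [0, 0, 0], "dr": [0.095, 0, 0]},
    {"claw": -1, "delta_pos": [0, 0, 0], "dr": [0.05, 0, 0]},
    {"claw": -1, "delta_pos": [0, 0, 0], "dr": [0, 0, 0]},
    {"claw": -1, "delta_pos": [0, 0, 0], "dr": [0, 0, 0]}
  ]
}}

```text
time: 9.0
eef_pos: [564.5, -210.8, 399.8]
tcp_rot: [92.0, 89.9, -179.9]
wrist_force: [0.8, -0.7, -2.2]
gripper_width: 0.166
```

```bash
python3 -c "
from plan import *
import pickle
plan([565.3,-217.8,365],88);d={}
for n in('side','top','wrist'):
  d[n]=cam(n);save(d[n],n+'5.png')
pickle.dump(d,open('c5.pkl','wb'))
b=d['side']['image'][90:190,200:330,::-1];cv2.imwrite('pics/s5b.png',cv2.resize(b,None,fx=6,fy=6,interpolation=cv2.INTER_CUBIC))
"
```

```text
t 9.0 p [ 564.49 -210.83  399.81] jaw 88.11 down [-0.0014 -0.     -1.    ] F [ 0.8  -0.67 -2.17] M [ 0.007 -0.025 -0.038] w 0.166
dpos tool [34.8 -1.1 -6.9] rotvec tool [ 0.0019 -0.0001 -0.0014] q [ -5.  19.  25. 103.  -9.  60. 111.]
```

View pics/s5b.png

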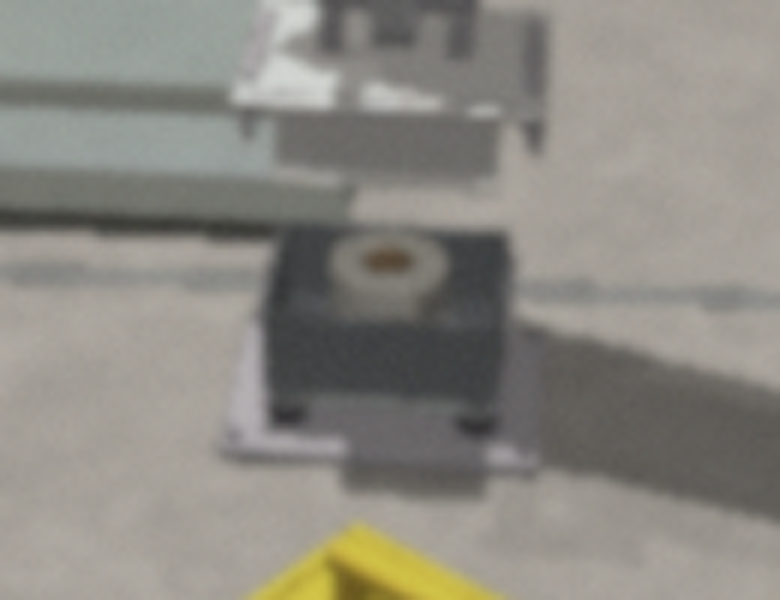

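View pics/wrist5.png

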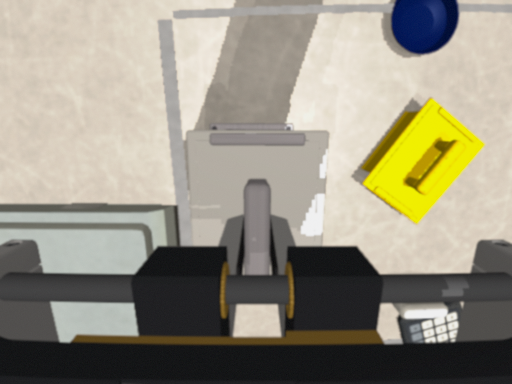

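View pics/top5.png

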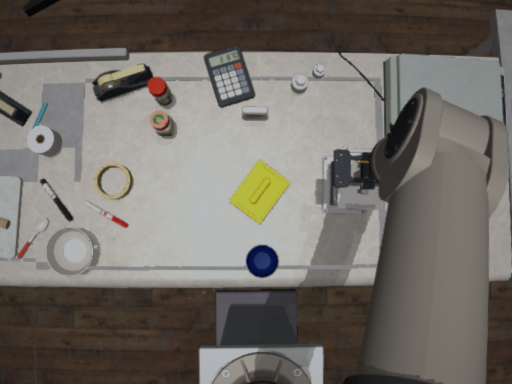

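```bash
cat > ov.py <<'E'
from h import *
import pickle,sys
def box(cx,cy,yaw,L,W,z):
    a=np.radians(yaw);r=np.array([[np.cos(a),-np.sin(a)],[np.sin(a),np.cos(a)]])
    q=np.array([[1,1],[1,-1],[-1,-1],[-1,1]])*[L/2,W/2]@r.T+[cx,cy]
    return np.c_[q,np.full(4,z)]
def draw(c,polys,x0,y0,w,h,s,f):
    im=cv2.resize(c['image'][y0:y0+h,x0:x0+w,::-1],None,fx=s,fy=s,interpolation=cv2.INTER_CUBIC).copy()
    for P,col in polys:
        p=((proj(c,P)-[x0,y0]+.5)*s).round().astype(np.int32)
        cv2.polylines(im,[p],True,col,1)
    cv2.imwrite('pics/'+f,im)
if __name__=="__main__":
    d=pickle.load(open('c5.pkl','rb'));w2=pickle.load(open('w2.pkl','rb'));c0=pickle.load(open('c0.pkl','rb'))
    X,Y=565.3,-217.8
    st=[(box(X,Y,-2,150,112,10),(0,0,255)),(box(X,Y,-2,150,112,0),(0,120,255))]
    cz=399.8-247
    cv=[(box(564.5,-210.8,-2,132,98,cz+39),(0,255,0)),(box(564.5,-210.8,-2,132,98,cz+34),(255,255,0))]
    draw(d['side'],st+cv,200,90,130,100,6,'ov_s.png')
    draw(w2,st,205,75,130,140,4.2,'ov_w.png')
    draw(c0['top'],st,310,147,75,75,7,'ov_t.png')
E
python3 ov.py
```

```text
(no output)
```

View pics/ov_s.png

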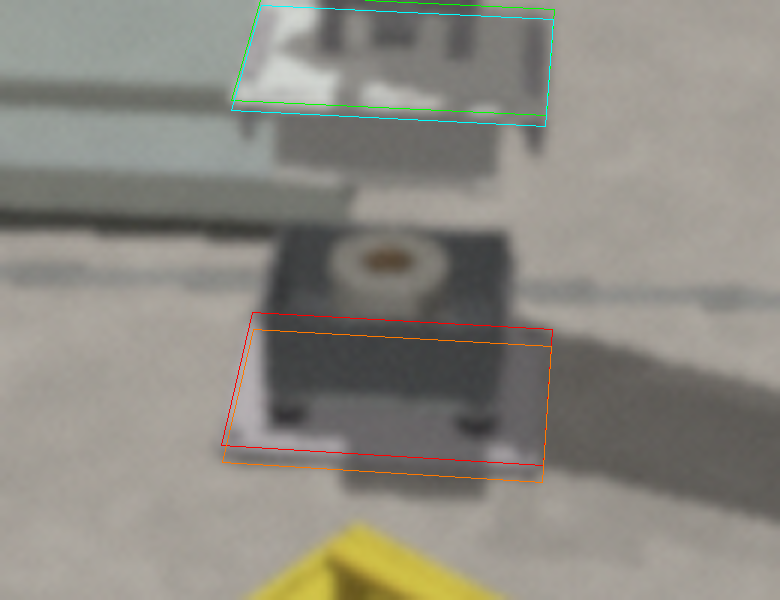

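View pics/ov_w.png

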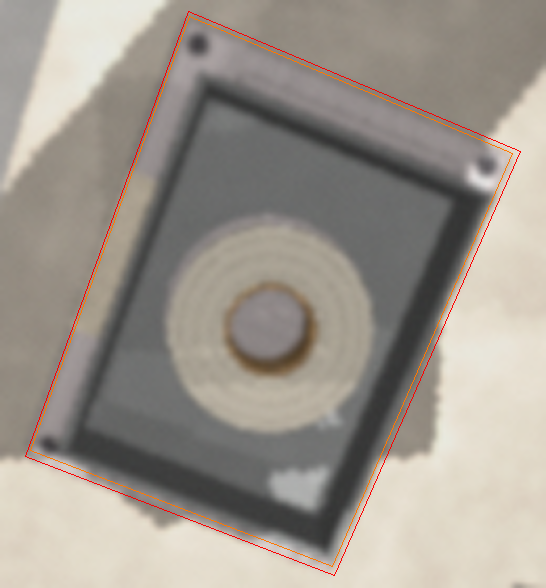

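View pics/ov_t.png

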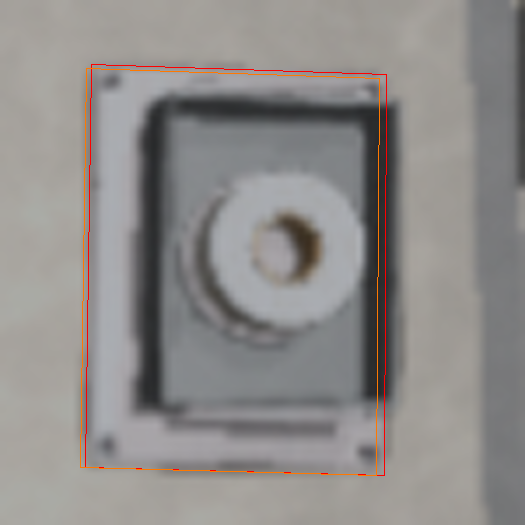

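```bash
cat >> ov.py <<'E'
    draw(c0['side'],[(st[0][0],(0,0,255))],232,125,64,50,12,'ov_s0.png')
    draw(d['side'],[],232,125,64,50,12,'ov_s5.png')
    draw(d['side'],[(P,c) for P,c in cv],232,85,64,50,12,'ov_s6.png')
E
python3 ov.py
```

```text
(no output)
```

View pics/ov_s0.png

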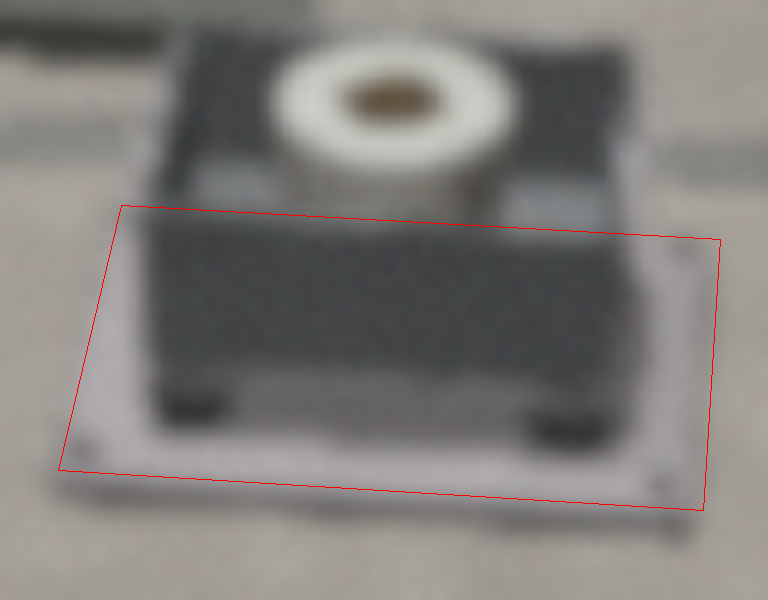

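View pics/ov_s6.png

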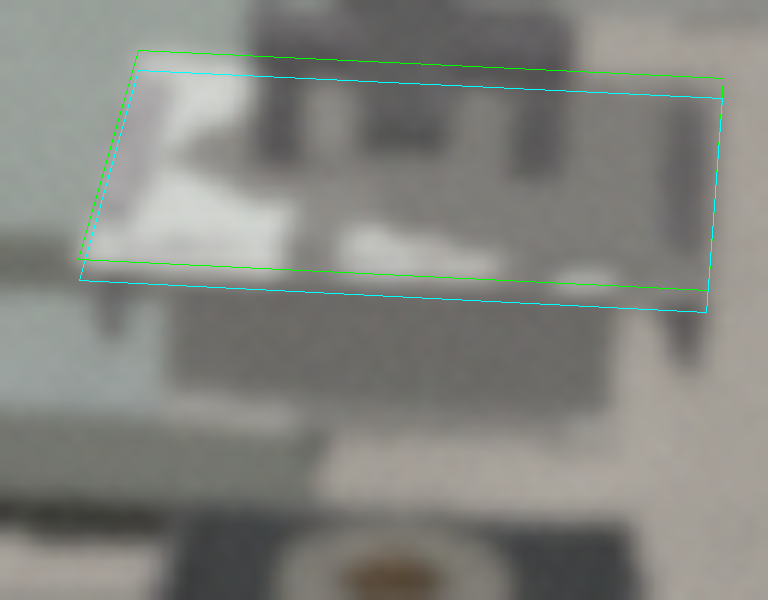

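Relative to the same side-camera bias, the cover and stand models agree to about 1 mm in x, y and yaw. I'll centre over the stand and descend.

Emit:
{"method": "apply_moves", "body": {
  "plan": [
    {"claw": -1, "delta_pos": [0, -1, -7], "dr": [0, 0, 0]},
    {"claw": -1, "delta_pos": [20, 0, 0], "dr": [0, 0, 0]},
    {"claw": -1, "delta_pos": [20, 0, 0], "dr": [0, 0, 0]},
    {"claw": -1, "delta_pos": [10, 0, 0], "dr": [0, 0, 0]},
    {"claw": -1, "delta_pos": [0, 0, 0], "dr": [0, 0, 0]},
    {"claw": -1, "delta_pos": [0, 0, 0], "dr": [0, 0, 0]}
  ]
}}

```text
time: 9.75
eef_pos: [565.5, -218.4, 351.2]
tcp_rot: [-135.1, 90.0, -47.1]
wrist_force: [-0.8, -0.5, -2.0]
gripper_width: 0.166
```

```bash
python3 -c "
from plan import *
import pickle
p=plan([565.3,-217.5,340],88);c=cam('side');pickle.dump(c,open('s7.pkl','wb'))
from ov import *
draw(c,[],225,105,75,60,10,'s7.png')
"
```

```text
t 9.75 p [ 565.46 -218.37  351.22] jaw 87.99 down [ 2.e-04 -3.e-04 -1.e+00] F [-0.75 -0.45 -2.05] M [ 0.029 -0.014 -0.032] w 0.166
dpos tool [11.2  0.2  0.9] rotvec tool [-0.0001 -0.0003  0.0003] q [ -4.  22.  24. 105. -11.  55. 113.]
```

View pics/s7.png

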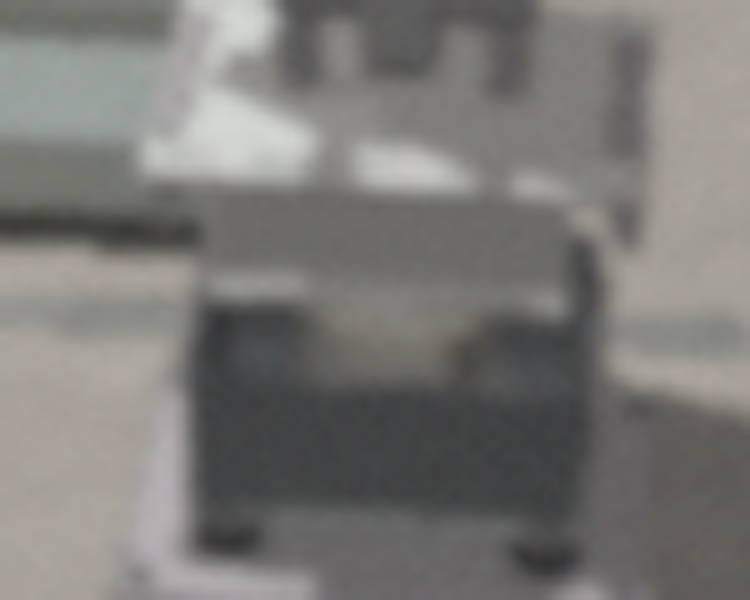

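Emit:
{"method": "apply_moves", "body": {
  "plan": [
    {"claw": -1, "delta_pos": [6, 0, 0.5], "dr": [0, 0, 0]},
    {"claw": -1, "delta_pos": [6, 0, 0], "dr": [0, 0, 0]},
    {"claw": -1, "delta_pos": [6, 0, 0], "dr": [0, 0, 0]},
    {"claw": -1, "delta_pos": [5, 0, 0], "dr": [0, 0, 0]},
    {"claw": -1, "delta_pos": [0, 0, 0], "dr": [0, 0, 0]}
  ]
}}

```text
time: 10.3
eef_pos: [565.1, -217.4, 326.8]
tcp_rot: [82.7, 89.9, 170.7]
wrist_force: [-0.2, -0.1, -2.0]
gripper_width: 0.161
```

Emit:
{"method": "apply_moves", "body": {
  "plan": [
    {"claw": -1, "delta_pos": [3, 0, 0], "dr": [0, 0, 0]},
    {"claw": -1, "delta_pos": [3, 0, 0], "dr": [0, 0, 0]},
    {"claw": -1, "delta_pos": [0, 0, 0], "dr": [0, 0, 0]}
  ]
}}

```text
time: 10.6
eef_pos: [565.2, -217.5, 321.3]
tcp_rot: [83.4, 90.0, 171.4]
wrist_force: [-0.5, -0.1, -1.5]
gripper_width: 0.164
```

Emit:
{"method": "apply_moves", "body": {
  "plan": [
    {"claw": -1, "delta_pos": [3, 0, 0], "dr": [0, 0, 0]},
    {"claw": -1, "delta_pos": [2, 0, 0], "dr": [0, 0, 0]},
    {"claw": -1, "delta_pos": [0, 0, 0], "dr": [0, 0, 0]}
  ]
}}

```text
time: 10.9
eef_pos: [565.2, -217.5, 316.4]
tcp_rot: [85.1, 90.0, 173.1]
wrist_force: [-0.6, -0.1, -2.8]
gripper_width: 0.164
```

Emit:
{"method": "apply_moves", "body": {
  "plan": [
    {"claw": -1, "delta_pos": [2, 0, 0], "dr": [0, 0, 0]},
    {"claw": -1, "delta_pos": [2, 0, 0], "dr": [0, 0, 0]},
    {"claw": -1, "delta_pos": [0, 0, 0], "dr": [0, 0, 0]}
  ]
}}

```text
time: 11.2
eef_pos: [565.2, -217.5, 312.4]
tcp_rot: [84.0, 90.0, 172.0]
wrist_force: [0.8, -1.2, -2.5]
gripper_width: 0.163
```

Emit:
{"method": "apply_moves", "body": {
  "plan": [
    {"claw": -1, "delta_pos": [2, 0, 0], "dr": [0, 0, 0]},
    {"claw": -1, "delta_pos": [2, 0, 0], "dr": [0, 0, 0]},
    {"claw": -1, "delta_pos": [0, 0, 0], "dr": [0, 0, 0]}
  ]
}}

```text
time: 11.5
eef_pos: [565.3, -217.5, 308.4]
tcp_rot: [97.0, 90.0, -174.9]
wrist_force: [1.6, 0.0, -2.9]
gripper_width: 0.166
```

Emit:
{"method": "apply_moves", "body": {
  "plan": [
    {"claw": -1, "delta_pos": [2, 0, 0], "dr": [0, 0, 0]},
    {"claw": -1, "delta_pos": [1, 0, 0], "dr": [0, 0, 0]},
    {"claw": -1, "delta_pos": [0, 0, 0], "dr": [0, 0, 0]}
  ]
}}

```text
time: 11.8
eef_pos: [565.3, -217.5, 305.5]
tcp_rot: [122.5, 90.0, -149.5]
wrist_force: [0.7, -0.2, -2.2]
gripper_width: 0.164
```

Emit:
{"method": "apply_moves", "body": {
  "plan": [
    {"claw": -1, "delta_pos": [1.5, 0, 0], "dr": [0, 0, 0]},
    {"claw": -1, "delta_pos": [1.5, 0, 0], "dr": [0, 0, 0]},
    {"claw": -1, "delta_pos": [0, 0, 0], "dr": [0, 0, 0]}
  ]
}}

```text
time: 12.1
eef_pos: [565.3, -217.5, 302.5]
tcp_rot: [111.2, 90.0, -160.8]
wrist_force: [0.9, -0.3, -2.4]
gripper_width: 0.168
```

Emit:
{"method": "apply_moves", "body": {
  "plan": [
    {"claw": -1, "delta_pos": [1.5, 0, 0], "dr": [0, 0, 0]},
    {"claw": -1, "delta_pos": [1.5, 0, 0], "dr": [0, 0, 0]},
    {"claw": -1, "delta_pos": [0, 0, 0], "dr": [0, 0, 0]}
  ]
}}

```text
time: 12.4
eef_pos: [565.3, -217.5, 299.6]
tcp_rot: [-166.8, 90.0, -78.8]
wrist_force: [0.2, 0.3, -1.1]
gripper_width: 0.165
```

```bash
python3 -c "
from plan import *
p=plan([565.3,-217.5,340],88);c=cam('side')
from ov import *
draw(c,[],225,105,75,60,10,'s8.png')
"
```

```text
t 12.4 p [ 565.34 -217.54  299.6 ] jaw 88.0 down [ 0.e+00 -1.e-04 -1.e+00] F [ 0.23  0.25 -1.08] M [-0.041 -0.306  0.024] w 0.165
dpos tool [-40.4   0.    0. ] rotvec tool [ 0.0001 -0.0001  0.    ] q [ -3.  26.  23. 108. -13.  49. 115.]
```

View pics/s8.png

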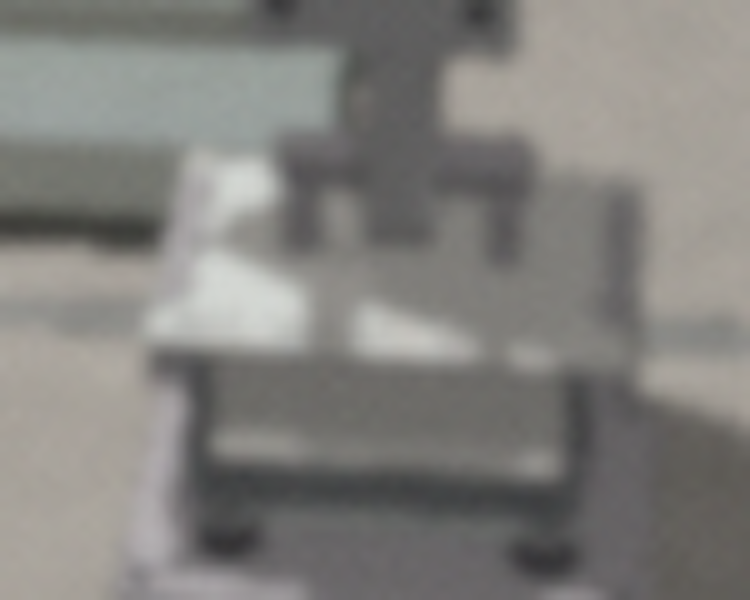

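The cover is down around the housing, level, with first resistance showing. I'll continue in small steps.

Emit:
{"method": "apply_moves", "body": {
  "plan": [
    {"claw": -1, "delta_pos": [1.5, 0, 0], "dr": [0, 0, 0]},
    {"claw": -1, "delta_pos": [0, 0, 0], "dr": [0, 0, 0]}
  ]
}}

```text
time: 12.65
eef_pos: [565.4, -217.5, 298.2]
tcp_rot: [-116.1, 90.0, -28.1]
wrist_force: [1.0, 0.8, 1.7]
gripper_width: 0.169
```

```bash
python3 -c "
from plan import *
p=plan([565.3,-217.5,340],88)"
```

```text
t 12.65 p [ 565.36 -217.54  298.2 ] jaw 88.0 down [ 2.e-04 -1.e-04 -1.e+00] F [1.04 0.82 1.66] M [-0.051 -0.261  0.027] w 0.169
dpos tool [-41.8   0.1   0. ] rotvec tool [ 0.     -0.0001  0.0002] q [ -3.  26.  23. 108. -13.  49. 115.]
```

Emit:
{"method": "apply_moves", "body": {
  "plan": [
    {"claw": -1, "delta_pos": [1.5, 0, 0], "dr": [0, 0, 0]},
    {"claw": -1, "delta_pos": [0, 0, 0], "dr": [0, 0, 0]}
  ]
}}

```text
time: 12.85
eef_pos: [565.4, -217.6, 296.7]
tcp_rot: [-122.8, 90.0, -34.8]
wrist_force: [0.7, 0.2, 3.8]
gripper_width: 0.166
```

```bash
python3 -c "
from plan import *
p=plan([565.3,-217.5,340],88)"
```

```text
t 12.85 p [ 565.38 -217.56  296.71] jaw 88.0 down [ 2.e-04 -2.e-04 -1.e+00] F [0.73 0.16 3.82] M [ 0.013 -0.262  0.016] w 0.166
dpos tool [-43.3   0.1   0.1] rotvec tool [ 0.     -0.0001  0.0002] q [ -3.  26.  23. 108. -13.  49. 115.]
```

Emit:
{"method": "apply_moves", "body": {
  "plan": [
    {"claw": -1, "delta_pos": [1.5, -0.5, 0], "dr": [0, 0, 0]},
    {"claw": -1, "delta_pos": [1.5, 0, 0], "dr": [0, 0, 0]},
    {"claw": -1, "delta_pos": [0, 0, 0], "dr": [0, 0, 0]}
  ]
}}

```text
time: 13.15
eef_pos: [565.9, -217.5, 293.6]
tcp_rot: [-129.6, 90.0, -41.6]
wrist_force: [1.3, 0.1, 2.4]
gripper_width: 0.166
```

```bash
python3 -c "
from plan import *
p=plan([565.3,-217.5,340],88)"
```

```text
t 13.15 p [ 565.91 -217.55  293.63] jaw 88.01 down [ 1.e-04 -1.e-04 -1.e+00] F [1.3  0.15 2.38] M [ 0.008 -0.374 -0.006] w 0.166
dpos tool [-46.4   0.6   0. ] rotvec tool [ 0.0001 -0.0001  0.0001] q [ -2.  26.  23. 108. -13.  48. 115.]
```

Emit:
{"method": "apply_moves", "body": {
  "plan": [
    {"claw": -1, "delta_pos": [1.5, 0, 0], "dr": [0, 0, 0]},
    {"claw": -1, "delta_pos": [0, 0, 0], "dr": [0, 0, 0]}
  ]
}}

```text
time: 13.35
eef_pos: [565.9, -217.6, 292.3]
tcp_rot: [-109.0, 90.0, -21.0]
wrist_force: [1.0, 0.2, 6.0]
gripper_width: 0.165
```

Emit:
{"method": "apply_moves", "body": {
  "plan": [
    {"claw": -1, "delta_pos": [1, 0, 0], "dr": [0, 0, 0]},
    {"claw": -1, "delta_pos": [0, 0, 0], "dr": [0, 0, 0]}
  ]
}}

```text
time: 13.55
eef_pos: [565.9, -217.5, 291.2]
tcp_rot: [-112.7, 90.0, -24.7]
wrist_force: [2.4, -0.0, 3.4]
gripper_width: 0.166
```

```bash
python3 -c "
from plan import *
p=plan([565.3,-217.5,340],88)"
```

```text
t 13.55 p [ 565.92 -217.52  291.23] jaw 88.01 down [ 3.e-04 -1.e-04 -1.e+00] F [ 2.39 -0.01  3.43] M [-0.06  -0.482  0.055] w 0.166
dpos tool [-48.8   0.6  -0. ] rotvec tool [ 0.0001 -0.0001  0.0003] q [ -2.  27.  22. 108. -13.  48. 115.]
```

Emit:
{"method": "apply_moves", "body": {
  "plan": [
    {"claw": -1, "delta_pos": [0, -1, 0], "dr": [0, 0, 0]},
    {"claw": -1, "delta_pos": [1, 0, 0], "dr": [0, 0, 0]},
    {"claw": -1, "delta_pos": [0, 0, 0], "dr": [0, 0, 0]}
  ]
}}

```text
time: 13.85
eef_pos: [566.6, -217.6, 289.9]
tcp_rot: [87.7, 90.0, 175.7]
wrist_force: [-1.8, 0.8, 3.6]
gripper_width: 0.166
```

```bash
python3 -c "
from plan import *
p=plan([565.3,-217.5,340],88);c=cam('side')
from ov import *
draw(c,[],225,105,75,60,10,'s9.png')"
```

```text
t 13.85 p [ 566.61 -217.59  289.93] jaw 88.0 down [-8.e-04  1.e-04 -1.e+00] F [-1.79  0.8   3.62] M [-0.023  0.378  0.026] w 0.166
dpos tool [-50.1   1.3   0. ] rotvec tool [-0.      0.     -0.0008] q [ -2.  27.  22. 108. -13.  48. 115.]
```

View pics/s9.png

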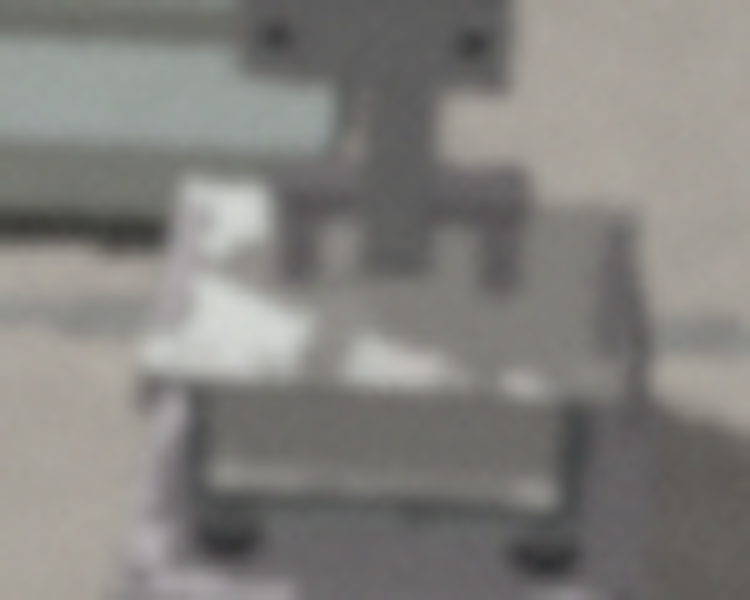

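Emit:
{"method": "apply_moves", "body": {
  "plan": [
    {"claw": -1, "delta_pos": [0, 0.5, 0], "dr": [0, 0, 0]},
    {"claw": -1, "delta_pos": [1, 0, 0], "dr": [0, 0, 0]},
    {"claw": -1, "delta_pos": [0, 0, 0], "dr": [0, 0, 0]}
  ]
}}

```text
time: 14.2
eef_pos: [566.3, -217.5, 289.1]
tcp_rot: [109.2, 90.0, -162.8]
wrist_force: [-0.1, -1.0, -2.4]
gripper_width: 0.169
```

```bash
python3 -c "
from plan import *
p=plan([565.3,-217.5,340],88)"
```

```text
t 14.2 p [ 566.28 -217.54  289.06] jaw 88.0 down [-1.e-04 -0.e+00 -1.e+00] F [-0.07 -1.04 -2.43] M [-0.157  0.067 -0.002] w 0.169
dpos tool [-50.9   1.   -0. ] rotvec tool [ 0.0001 -0.     -0.0001] q [ -2.  27.  22. 108. -13.  48. 115.]
```

Emit:
{"method": "apply_moves", "body": {
  "plan": [
    {"claw": -1, "delta_pos": [1, 0, 0], "dr": [0, 0, 0]},
    {"claw": -1, "delta_pos": [0, 0, 0], "dr": [0, 0, 0]}
  ]
}}

```text
time: 14.4
eef_pos: [566.3, -217.5, 288.0]
tcp_rot: [96.9, 90.0, -175.1]
wrist_force: [-0.7, -0.2, 1.1]
gripper_width: 0.162
```

```bash
python3 -c "
from plan import *
p=plan([565.3,-217.5,340],88)"
```

```text
t 14.4 p [ 566.25 -217.54  287.96] jaw 88.0 down [-3.e-04 -0.e+00 -1.e+00] F [-0.65 -0.16  1.14] M [-0.086 -0.017  0.063] w 0.162
dpos tool [-52.   1.   0.] rotvec tool [ 0.     -0.     -0.0003] q [ -2.  27.  22. 108. -13.  48. 115.]
```

Emit:
{"method": "apply_moves", "body": {
  "plan": [
    {"claw": -1, "delta_pos": [1, 0, 0], "dr": [0, 0, 0]},
    {"claw": -1, "delta_pos": [0, 0, 0], "dr": [0, 0, 0]}
  ]
}}

```text
time: 14.6
eef_pos: [566.3, -217.6, 287.3]
tcp_rot: [54.7, 90.0, 142.7]
wrist_force: [-2.6, 1.1, 7.7]
gripper_width: 0.166
```

```bash
python3 -c "
from plan import *
p=plan([565.3,-217.5,340],88)"
```

```text
t 14.6 p [ 566.27 -217.58  287.3 ] jaw 88.0 down [-1.e-04  1.e-04 -1.e+00] F [-2.56  1.07  7.71] M [0.112 0.474 0.035] w 0.166
dpos tool [-52.7   1.    0. ] rotvec tool [ 0.      0.0001 -0.0001] q [ -2.  27.  22. 108. -13.  48. 115.]
```

```bash
python3 -c "
from plan import *
import pickle
c=cam('side');w=cam('wrist');pickle.dump((c,w),open('c10.pkl','wb'))
from ov import *
draw(c,[],225,105,75,60,10,'s10.png');save(w,'w10.png')"
```

```text
(no output)
```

View pics/s10.png

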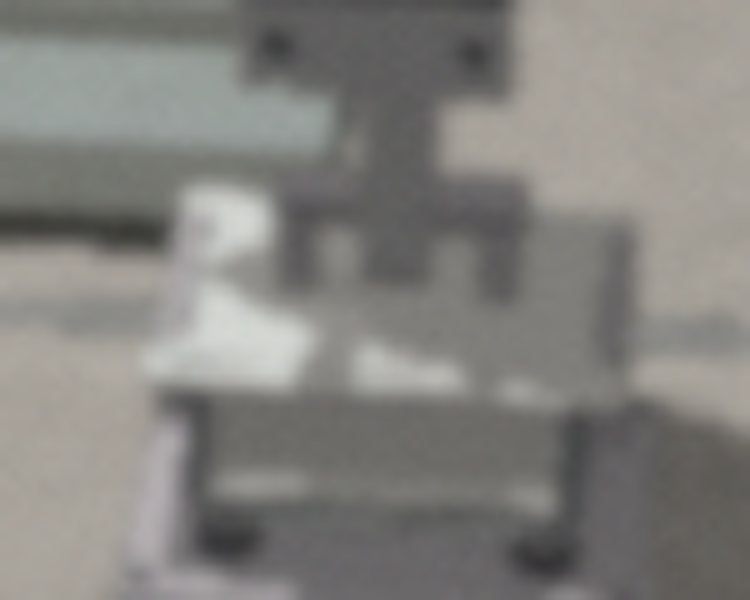

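View pics/w10.png

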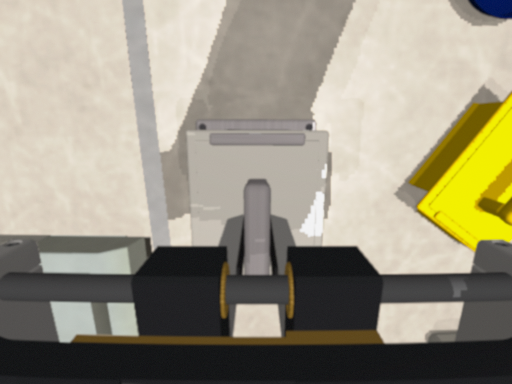

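The right-hand clip, which bulged outward in the previous picture, now hangs straight. That matches the force drop at 289 mm. I'll give one small extra press to confirm it is home.

Emit:
{"method": "apply_moves", "body": {
  "plan": [
    {"claw": -1, "delta_pos": [0.7, 0, 0], "dr": [0, 0, 0]},
    {"claw": -1, "delta_pos": [0, 0, 0], "dr": [0, 0, 0]}
  ]
}}

```text
time: 14.9
eef_pos: [566.3, -217.6, 286.9]
tcp_rot: [-8.8, 90.0, 79.2]
wrist_force: [-3.2, 2.1, 11.6]
gripper_width: 0.17
```

```bash
python3 -c "
from plan import *
p=plan([565.3,-217.5,340],88)"
```

```text
t 14.9 p [ 566.28 -217.58  286.89] jaw 88.0 down [ 0.e+00  2.e-04 -1.e+00] F [-3.15  2.14 11.6 ] M [0.266 0.932 0.048] w 0.17
dpos tool [-53.1   1.    0.1] rotvec tool [0.     0.0002 0.    ] q [ -2.  27.  22. 108. -13.  48. 115.]
```

Emit:
{"method": "apply_moves", "body": {
  "plan": [
    {"claw": -1, "delta_pos": [0.8, 0, 0], "dr": [0, 0, 0]},
    {"claw": -1, "delta_pos": [0, 0, 0], "dr": [0, 0, 0]}
  ]
}}

```text
time: 15.1
eef_pos: [566.3, -217.6, 286.4]
tcp_rot: [-26.9, 90.0, 61.1]
wrist_force: [-5.5, 2.1, 16.4]
gripper_width: 0.166
```

```bash
python3 -c "
from plan import *
p=plan([565.3,-217.5,340],88)"
```

```text
t 15.1 p [ 566.26 -217.63  286.41] jaw 88.0 down [ 2.e-04  4.e-04 -1.e+00] F [-5.53  2.1  16.44] M [0.524 1.333 0.051] w 0.166
dpos tool [-53.6   1.    0.1] rotvec tool [-0.0001  0.0004  0.0002] q [ -2.  27.  22. 108. -13.  48. 115.]
```

Emit:
{"method": "apply_moves", "body": {
  "plan": [
    {"claw": -1, "delta_pos": [-1.5, 0, 0], "dr": [0, 0, 0]},
    {"claw": -1, "delta_pos": [-1, 0, 0], "dr": [0, 0, 0]},
    {"claw": -1, "delta_pos": [0, 0, 0], "dr": [0, 0, 0]}
  ]
}}

```text
time: 15.4
eef_pos: [566.2, -217.6, 288.2]
tcp_rot: [97.8, 90.0, -174.2]
wrist_force: [-0.6, 0.2, 1.0]
gripper_width: 0.171
```

```bash
python3 -c "
from plan import *
p=plan([565.3,-217.5,340],88)"
```

```text
t 15.4 p [ 566.24 -217.56  288.16] jaw 88.0 down [-1.e-04 -0.e+00 -1.e+00] F [-0.61  0.2   0.99] M [-0.113  0.104  0.026] w 0.171
dpos tool [-51.8   1.    0. ] rotvec tool [ 0.     -0.     -0.0001] q [ -2.  27.  22. 108. -13.  48. 115.]
```

Emit:
{"method": "apply_moves", "body": {
  "plan": [
    {"claw": -1, "delta_pos": [-1, 0, 0], "dr": [0, 0, 0]},
    {"claw": -1, "delta_pos": [0, 0, 0], "dr": [0, 0, 0]}
  ]
}}

```text
time: 15.6
eef_pos: [566.3, -217.5, 289.0]
tcp_rot: [101.8, 90.0, -170.2]
wrist_force: [-0.3, -0.8, -1.3]
gripper_width: 0.165
```

Emit:
{"method": "apply_moves", "body": {
  "plan": [
    {"claw": -1, "delta_pos": [-0.6, 0, 0], "dr": [0, 0, 0]},
    {"claw": -1, "delta_pos": [0, 0, 0], "dr": [0, 0, 0]}
  ]
}}

```text
time: 15.8
eef_pos: [566.2, -217.5, 289.1]
tcp_rot: [108.1, 90.0, -163.9]
wrist_force: [3.9, -2.1, -13.4]
gripper_width: 0.169
```

```bash
python3 -c "
from plan import *
p=plan([565.3,-217.5,340],88)"
```

```text
t 15.8 p [ 566.22 -217.47  289.09] jaw 88.01 down [-7.e-04 -2.e-04 -1.e+00] F [  3.89  -2.11 -13.43] M [-0.569 -0.936 -0.033] w 0.169
dpos tool [-50.9   1.   -0.1] rotvec tool [ 0.0002 -0.0002 -0.0007] q [ -2.  27.  22. 108. -13.  48. 115.]
```

Pulling up meets a steep −13 N, so the clips are latched. I'll go back to neutral and release.

Emit:
{"method": "apply_moves", "body": {
  "plan": [
    {"claw": -1, "delta_pos": [1, 0, 0], "dr": [0, 0, 0]},
    {"claw": -1, "delta_pos": [0, 0, 0], "dr": [0, 0, 0]},
    {"claw": 0, "delta_pos": [0, 0, 0], "dr": [0, 0, 0]},
    {"claw": 0, "delta_pos": [0, 0, 0], "dr": [0, 0, 0]},
    {"claw": 0, "delta_pos": [0, 0, 0], "dr": [0, 0, 0]},
    {"claw": 0, "delta_pos": [0, 0, 0], "dr": [0, 0, 0]}
  ]
}}

```text
time: 16.4
eef_pos: [566.4, -217.5, 288.9]
tcp_rot: [-92.6, 90.0, -4.6]
wrist_force: [0.1, 0.2, -0.6]
gripper_width: 0.472
```

Emit:
{"method": "apply_moves", "body": {
  "plan": [
    {"claw": 0, "delta_pos": [-10, 0, 0], "dr": [0, 0, 0]},
    {"claw": 0, "delta_pos": [-20, 0, 0], "dr": [0, 0, 0]},
    {"claw": 0, "delta_pos": [-40, 0, 0], "dr": [0, 0, 0]},
    {"claw": 0, "delta_pos": [-40, 0, 0], "dr": [0, 0, 0]},
    {"claw": 0, "delta_pos": [0, -40, 0], "dr": [0, 0, 0]},
    {"claw": 0, "delta_pos": [0, 0, 0], "dr": [0, 0, 0]},
    {"claw": 0, "delta_pos": [0, 0, 0], "dr": [0, 0, 0]}
  ]
}}

```text
time: 17.1
eef_pos: [606.5, -218.8, 399.0]
tcp_rot: [160.0, 90.0, -111.9]
wrist_force: [-1.0, 0.4, 0.4]
gripper_width: 0.496
```

```bash
python3 -c "
from plan import *
import pickle
p=plan([565.3,-217.5,340],88)
c=cam('side');w=cam('wrist');pickle.dump((c,w),open('c11.pkl','wb'))
from ov import *
zt=287.5-247
st=[(box(566.2,-217.5,-2,132,98,zt+39),(0,255,0))]
draw(c,[],225,95,80,75,8,'s11.png');save(c,'s11f.png');draw(w,st,130,60,260,180,3,'w11.png')"
```

```text
t 17.1 p [ 606.54 -218.78  399.04] jaw 88.03 down [-1.e-04 -3.e-04 -1.e+00] F [-0.97  0.38  0.41] M [-0.015 -0.031  0.049] w 0.496
dpos tool [59.  41.3 -0.1] rotvec tool [ 0.0005 -0.0003 -0.0001] q [ -4.  23.  25.  98. -11.  62. 112.]
```

View pics/s11.png

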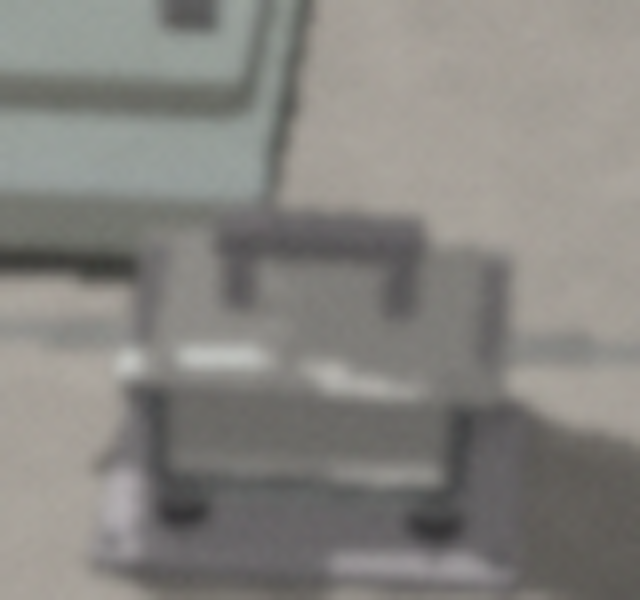

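View pics/w11.png

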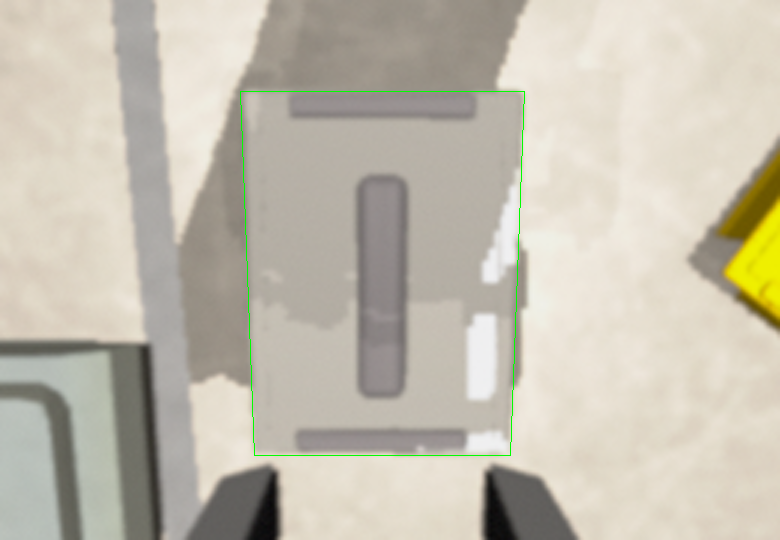

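View pics/s11f.png

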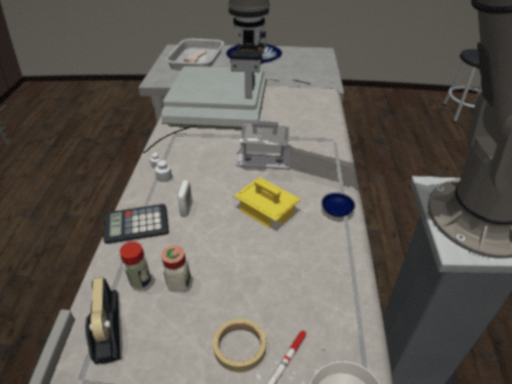

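The picture shows the cover level and centred. Its model outline matches within about 1 px, the clips are straight and the bystanders have not moved.

```bash
python3 -c "
from station import robot
print(robot.close_job())"
```

```text
the job is handed in; nothing more can be done
None
```

I closed the label-roll holder with its white splash cover and handed the job in at about 17 s. `close_job` reports no verdict, so success rests on my own checks below.

- **Placing:** I took the cover by its bar handle, aligned it lengthwise over the holder and lowered it in small steps. On the way down I corrected x by up to 1 mm at a time from the measured wrist force and moment.
- **Snap:** First resistance came at about 300 mm of tool height and dropped at about 289 mm. In the side picture, the clip that had bulged outward was straight again.
- **Press force:** The hardest press read 16 N at the wrist, about 19 N with the cover's weight, well under the 35 N limit.
- **Latch test:** Before letting go I pulled up lightly and met a steep hold of about −13 N with hardly any lift, so both clips appear latched. I then went back to a neutral height, opened the fingers and backed off.
- **Last pictures:** The cover is level and both clips hang straight. It matches my model outline to about 1 px, and the timer, dish and jar look unmoved.

**Disagreements:**
- The cameras differed by several mm on the holder's position. I relied on the wrist camera and on comparing cover and holder in the same side view.
- The wrist camera also showed the foot plate about 3% small.
- A sideways moment of up to 1.3 N m appeared during the hardest press and nearly vanished once I eased off.

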